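Back off the red plug of unknown thread

TASK

Two valve blocks came in for inspection, and nobody knows whether the plug with the red T-bar has a right-hand or a left-hand thread; it is screwed home, so it gives in one direction only. Take hold of the red T-bar from above, feel which way it gives, and back it off that way by about a sixth of a turn (60 degrees), then let go. Leave the blue T-bar as it is.

Things in the scene. Friction and masses are not known exactly. Their poses are not given: they have to be found in the camera images.
- red_plug (a joint): Turn of the plug with the red T-bar about its upright axis, rad, 0 at the start, positive counter-clockwise from above. Screwed home at first: the wrong way it comes up hard (0.1 rad of give at 1.5 N m, 0.2 rad if forced); the other way it turns evenly against 0.1 N m and stays where it is left. The free way is drawn anew each time and cannot be seen.
- red_bar (a point): Centre of the red T-bar, on the plug's axis, 93 mm above the table. The bar is a rounded block 64 mm long (its own x), 14 mm thick (its own y), 26 mm high; grasp it across the 14 mm. Its underside is 80 mm above the table, a brass collar below it (26 mm across) reaches 65 mm. At the start its long side is within 0.45 rad of straight ahead of the robot.
- red_top (a point): Centre of the top face of the grey metal block below the red T-bar, 56 mm above the table. The block is 66 x 66 mm and fixed, on a steel foot 110 x 84 x 12 mm (long way along the block's x). At the start the T-bar lies along the block's x.
- blue_plug (a joint): Turn of the plug with the blue T-bar on the other, otherwise identical block, rad, 0 at the start, positive counter-clockwise from above. It is to stay as it is.
- blue_bar (a point): Centre of the blue T-bar, same sizes and axes as the red one. The two blocks stand about 0.6 m apart, left and right in front of the robot, red on either side.
There are look-alikes about, which are no part of the job. Leave any green look-alike of the part that bears red_plug alone.

How it is judged:
By the outcome, as a careful person would: the job done as asked, in the order asked, and still so for the second after the job is handed in, with the robot touching nothing.
It also fails if it takes over 38 s, if anything falls off the work surface, if the arm or the gripper's body presses on something with over 40 N, if the wrist force passes 120 N, or if a joint passes its speed limit or range.

ROBOT

A 6-joint arm with a two-finger parallel gripper is mounted at the origin on a cart in front of the work surface, level with it; the furniture and walls round the work are solid. World frame = base frame: x ahead of the robot, y to its left, z up, the work surface at z = 0. Lengths are in m, angles in rad, forces in N, time in s.
With the tool pointing down it reaches from about 0.35 to 0.925 m from the base axis. Payload 6.4 kg.
Tool frame: the origin (TCP) lies between the finger pads; the fingertips stand 25 mm ahead of it and the grasp point (between the pads) lies 6 mm ahead of it; z points along the fingers, y is the direction in which the jaws open and shut (so a half turn about z gives the same grasp; the last joint's range is limited). The gripper opens to 85 mm and grips with 20 to 120 N. Pads are 22 mm wide; open, the fingers measure 114 mm over their backs; the gripper's body (76 mm by 85 mm) begins 54 mm behind the grasp point. The pads swing forward as they close: fully open they stand 13 mm farther back than shut.
Start: joints at [1.172, 0.245, 1.558, -0, 1.339, -0.174], TCP at [0.145, 0.634, 0.256] pointing down, gripper open.
Joint ranges: [-3.13, 3.13], [-1.02, 2.26], [0.13, 2.54], [-0.95, 4.09], [0.21, 2.88], [-2.74, 2.74]. Speed limits (rad/s): [2.57, 2.57, 3.14, 3.14, 3.14, 3.14].

INTERFACE

Orientations are given as a unit quaternion [x, y, z, w].
In Python, from cell import manip gives the robot as it stands. The module is installed in compiled form; this text tells all that it offers.
- The arm moves only by the tool move_arm, never from a script. Its argument "commands" is a list of rows, each a list of 7 numbers: the shift along the tool's x, y, z in cm, then the turn, a rotation vector about the tool's x, y, z in rad, then the gripper's target within -1 to 1 (fully open at 1, half-way at 0, shut at -1). In form: [[dx, dy, dz, ax, ay, az, grip], ...]. A call has 1 to 10 rows; each row is the pose to reach, as a shift and turn from the pose measured when the call began, along the tool's axes at that moment; what a row does not reach only later rows make up. A row lasts 1/12 s, in which the tool goes at most 41.7 mm and 7.16 degrees, less where a joint would pass 70% of its speed; a pose out of reach is approached as far as the arm can. A call with a gripper value outside its range is refused whole. The fingers move at their own pace and stop on an object; "force" is the grip in N (left out, the last holds). Time passes only in rows, so rows that repeat a pose let the fingers close. It gives the time, the measured TCP pose, the force and the opening at its end, in the units of the state.
- manip.get_state(): the state, without advancing time (a new reading comes with each control period).
- manip.capture(name): name is "side" or "top"; returns (picture, depth): 400x640x3 uint8, red, green, blue; 400x640 float32, m along the optical axis (not along the pixel's ray), 0 where there is no reading.
- manip.camera_params(name): a dict with "fovy" (degrees; the focal length in pixels is half the picture's height over the tangent of half this angle, whatever the lens; pixels are square), "cx", "cy" (the principal point, pixels), "R" (3x3) and "t" (3): a world point X has camera coordinates R X + t. Camera axes: x right, y down, z forward; pixel columns grow to the right and rows downward; lengths in m; the calibration is good to about 2 mm. A picture is of the moment at which its call begins. camera_params takes no time and is no camera call.
- manip.job_done(): hands the job in, once; it reports no verdict.
The state is a dict: "clock": time; "joints": joint angles; "qd": joint speeds; "effort": joint torques, N m; "eef_pos": TCP position; "orientation": TCP orientation; "force": force on the tool from outside, world axes, zero at the start; "ft_torque": the same for the moment, N m; "grip_width": finger opening in m.
Only numpy, scipy, OpenCV 4.12 (cv2) and the standard library are available. Lean on these libraries where they do the work, as an engineer would, in place of code of your own. Each camera call takes 0.05 s, during which the arm holds its last target.

## Working session

There is one attempt and no reset: what is moved stays moved. The work goes in short steps, Python scripts to look and compute and a tool call to move; the robot and the scene stay as the last step left them, time stands still between calls to the robot, and variables do not carry over. Pictures are saved under pics/ and viewed, and the job is handed in when it is done.

Besides the shell and the picture viewer there is one more tool, called after ">>>" by a JSON object that holds its "method" and its "body". move_arm: Moves the arm, as the interface text tells. Its arguments: {"type":"object","properties":{"commands":{"type":"array"},"force":{"type":"number"}},"required":["commands"]}

```bash
mkdir -p pics; cat > h.py <<'E'
import numpy as np, cv2
from cell import manip
def cap(n,tag):
    p,d=manip.capture(n); cv2.imwrite(f'pics/{tag}.png',p[:,:,::-1]); np.savez(f'pics/{tag}.npz',p=p,d=d); return p,d
def K(n):
    c=manip.camera_params(n); f=200/np.tan(np.radians(c['fovy'])/2); return f,c['cx'],c['cy'],np.array(c['R']),np.array(c['t'])
def plane(n,u,v,z):
    f,cx,cy,R,t=K(n); r=R.T@np.array([(u-cx)/f,(v-cy)/f,1]); o=-R.T@t; return o+r*(z-o[2])/r[2]
def proj(n,X):
    f,cx,cy,R,t=K(n); c=R@np.array(X)+t; return cx+f*c[0]/c[2],cy+f*c[1]/c[2]
E
python3 - <<'E'
from h import *
for n in('top','side'):
    cap(n,n+'0'); c=manip.camera_params(n); print(c)
print(manip.get_state())
E
```

```text
{'fovy': 44.30552350868416, 'cx': 331.7584016087451, 'cy': 195.56171209796017, 'R': array([[-0.02786966, -0.99960928,  0.00213922],
       [-0.99520538,  0.02754604, -0.09384813],
       [ 0.09375254, -0.00474448, -0.99558423]]), 't': array([-0.16168769,  0.52507645,  1.78566066])}
{'fovy': 55.30631680576087, 'cx': 326.5252918699384, 'cy': 197.71617695193808, 'R': array([[ 0.97707299, -0.21288058,  0.00319724],
       [-0.08210612, -0.39061887, -0.91688357],
       [ 0.19643561,  0.89559966, -0.39914195]]), 't': array([-0.53795733,  0.05475767,  1.50353333])}
{'clock': 0.1, 'joints': array([ 1.17190837e+00,  2.45742849e-01,  1.55890439e+00, -1.16452998e-05,
        1.33865156e+00, -1.74089609e-01]), 'qd': array([-0.00077226, -0.0023982 , -0.00173302, -0.00164518,  0.001357  ,
       -0.00091051]), 'effort': array([-6.13332832e-04, -4.30664814e+01, -3.27129865e+01, -9.86770738e-05,
        2.81921974e-03,  4.53589763e-06]), 'eef_pos': array([0.14470335, 0.63322475, 0.25528474]), 'orientation': array([ 1.12161280e-01,  9.93689650e-01, -8.19904237e-04, -2.35631921e-04]), 'force': array([ 0.49120078, -0.11541702,  0.19107301]), 'ft_torque': array([ 0.01724641, -0.02930592,  0.0502964 ]), 'grip_width': 0.08552742198662791}
```

View pics/top0.png

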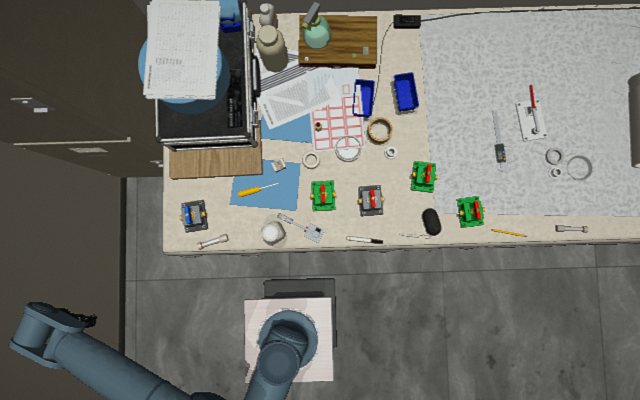

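View pics/side0.png

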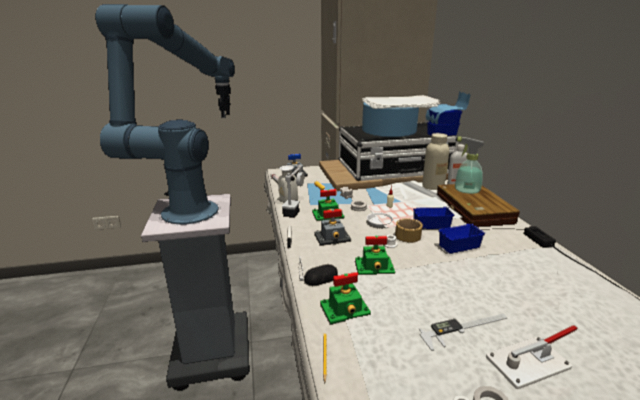

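Both views show four blocks with a red T-bar. In the top view, three are on green blocks at (322,195), (423,176) and (470,211), and one is on a grey block at (371,200). The blue bar is at (194,214). The description asks for a grey block, so (371,200) fits. I'll confirm that in a crop and measure it.

```bash
python3 - <<'E'
from h import *
p=np.load('pics/top0.npz')['p']; d=np.load('pics/top0.npz')['d']
hsv=cv2.cvtColor(p,cv2.COLOR_RGB2HSV)
def bar(m,box,z=.106):
    u0,v0,u1,v1=box; s=np.zeros_like(m); s[v0:v1,u0:u1]=m[v0:v1,u0:u1]
    n,l,st,c=cv2.connectedComponentsWithStats(s); i=1+np.argmax(st[1:,4]); ys,xs=np.where(l==i)
    W=np.array([plane('top',x,y,z)[:2] for x,y in zip(xs,ys)]).astype(np.float32)
    r=cv2.minAreaRect(W); e,V=np.linalg.eigh(np.cov(W.T)); a=V[:,1]; a=a*np.sign(a[0])
    print(len(xs),xs.mean(),ys.mean(),'mean',W.mean(0),'rect',r,'pca ang',np.arctan2(a[1],a[0]), 'depth',np.median(d[l==i]))
    return W
red=(((hsv[...,0]<8)|(hsv[...,0]>172))&(hsv[...,1]>140)&(hsv[...,2]>70)).astype(np.uint8)
blue=((abs(hsv[...,0].astype(int)-112)<10)&(hsv[...,1]>140)&(hsv[...,2]>70)).astype(np.uint8)
bar(red,(350,180,392,220)); bar(blue,(178,198,212,232))
bar(red,(308,178,338,214))
a=cv2.resize(p[175:225,340:400],None,fx=8,fy=8,interpolation=cv2.INTER_CUBIC)
s=np.load('pics/side0.npz')['p']
b=cv2.resize(s[200:250,305:365],None,fx=5,fy=5,interpolation=cv2.INTER_CUBIC)
cv2.imwrite('pics/c1.png',a[:,:,::-1]);cv2.imwrite('pics/c2.png',b[:,:,::-1])
# grey block centroid in rectified view at z=0.012 foot: print corners helper
E
```

```text
32 372.53125 202.78125 mean [ 0.4832991 -0.3183905] rect ((0.4825516939163208, -0.31825801730155945), (0.010555663146078587, 0.028261922299861908), 87.9731674194336) pca ang 0.008769325750433543 depth 1.7297766
69 187.18840579710144 214.3913043478261 mean [0.4605217  0.33253145] rect ((0.4602576494216919, 0.3327038884162903), (0.06141119822859764, 0.015297814272344112), 8.089356422424316) pca ang 0.1238336084419312 depth 1.7251908
27 322.6296296296296 197.77777777777777 mean [ 0.5058078 -0.1434975] rect ((0.5050466656684875, -0.14302493631839752), (0.01055944338440895, 0.028268080204725266), 88.52068328857422) pca ang 0.14663476151214955 depth 1.7302587
```

View pics/c1.png

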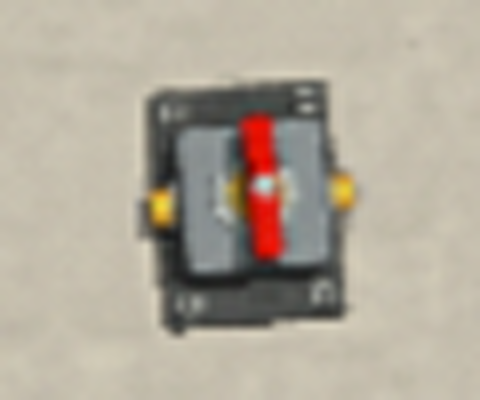

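View pics/c2.png

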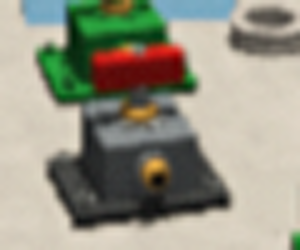

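The crops confirm a grey block on a dark foot carrying the red bar, with the bar in the crop running from (257,118) to (268,258). The bright screw splits the colour mask, so I'll merge the parts, use the side view for a second fix and check the foot.

```bash
python3 - <<'E'
from h import *
p=np.load('pics/top0.npz')['p']; hsv=cv2.cvtColor(p,cv2.COLOR_RGB2HSV)
red=(((hsv[...,0]<8)|(hsv[...,0]>172))&(hsv[...,1]>110)&(hsv[...,2]>60)).astype(np.uint8)
def pts(n,m,box,z):
    u0,v0,u1,v1=box; ys,xs=np.where(m[v0:v1,u0:u1]); ys+=v0;xs+=u0
    W=np.array([plane(n,x,y,z)[:2] for x,y in zip(xs,ys)]).astype(np.float32)
    r=cv2.minAreaRect(W); e,V=np.linalg.eigh(np.cov(W.T)); a=V[:,1]; a=a*np.sign(a[0])
    print(n,len(xs),xs.min(),xs.max(),ys.min(),ys.max(),W.mean(0),r,np.arctan2(a[1],a[0]))
pts('top',red,(362,186,382,216),.106)
dark=((hsv[...,2]<85)&(hsv[...,1]<90)).astype(np.uint8)
pts('top',dark,(355,182,386,220),.012)
s=np.load('pics/side0.npz')['p']; h2=cv2.cvtColor(s,cv2.COLOR_RGB2HSV)
r2=(((h2[...,0]<8)|(h2[...,0]>172))&(h2[...,1]>110)&(h2[...,2]>60)).astype(np.uint8)
ys,xs=np.where(r2[205:222,318:348]); ys+=205;xs+=318; print('side',len(xs),xs.min(),xs.max(),xs.mean(),ys.min(),ys.max(),ys.mean())
print(plane('side',xs.mean(),ys.mean(),.096), proj('side',[.48,-.318,.093]),proj('top',[.48,-.318,.106]))
# gold fittings
g=((abs(hsv[...,0].astype(int)-22)<7)&(hsv[...,1]>150)).astype(np.uint8)
n,l,st,c=cv2.connectedComponentsWithStats(g[180:222,350:392].copy()); print(c[1:]+[350,180],st[1:,4])
E
```

```text
top 68 370 375 189 207 [ 0.50036687 -0.31790423] ((0.5003289580345154, -0.31842559576034546), (0.06389930099248886, 0.01431067194789648), 2.7291293144226074) 0.03629225905224411
top 240 359 382 186 215 [ 0.4902066 -0.3119879] ((0.4992685914039612, -0.31695273518562317), (0.10840264707803726, 0.08226258307695389), 2.6158761978149414) 0.12564660259901855
side 134 323 341 332.15671641791045 209 217 212.955223880597
[ 0.49968064 -0.32062394  0.096     ] (np.float64(326.23542546618194), np.float64(213.95870667321114)) (np.float64(372.4536693178662), np.float64(203.7186461176033))
[[369.55555556 198.77777778]
 [382.5        198.5       ]
 [359.55555556 200.77777778]] [9 8 9]
```

```bash
cat >> h.py <<'E'
from scipy.spatial.transform import Rotation as Ro
def goto(P,yaw_y):
    "tool y at world azimuth yaw_y, pointing down"
    s=manip.get_state(); R0=Ro.from_quat(s['orientation'])
    y=np.array([np.cos(yaw_y),np.sin(yaw_y),0]); z=np.array([0,0,-1.]); x=np.cross(y,z)
    Rt=Ro.from_matrix(np.column_stack([x,y,z]))
    cy=R0.as_matrix()[:,1]
    print('clk %.2f'%s['clock'],'pos',s['eef_pos'].round(4),'yawy %.4f'%np.arctan2(cy[1],cy[0]),'w %.4f'%s['grip_width'],'q',s['joints'].round(2),'F',s['force'].round(1),'T',s['ft_torque'].round(2))
    print('d cm',(R0.inv().apply(np.array(P)-s['eef_pos'])*100).round(2),'rv',(R0.inv()*Rt).as_rotvec().round(4))
E
python3 -c "
from h import *
goto([.42,.28,.30],1.617-np.pi+1.65)
goto([.42,.28,.30],1.617-np.pi)"
```

```text
clk 0.10 pos [0.1447 0.6332 0.2553] yawy 1.3460 w 0.0855 q [ 1.17  0.25  1.56 -0.    1.34 -0.17] F [ 0.5 -0.1  0.2] T [ 0.02 -0.03  0.05]
d cm [-34.71 -28.3   -4.43] rv [-1.6000e-03  8.0000e-04  1.2206e+00]
clk 0.10 pos [0.1447 0.6332 0.2553] yawy 1.3460 w 0.0855 q [ 1.17  0.25  1.56 -0.    1.34 -0.17] F [ 0.5 -0.1  0.2] T [ 0.02 -0.03  0.05]
d cm [-34.71 -28.3   -4.43] rv [-7.0000e-04  2.4000e-03  2.8706e+00]
```

>>> {"method": "move_arm", "body": {"commands": [[-34.7,-28.3,-4.4,0,0,1.22,1],[-34.7,-28.3,-4.4,0,0,1.22,1],[-34.7,-28.3,-4.4,0,0,1.22,1],[-34.7,-28.3,-4.4,0,0,1.22,1],[-34.7,-28.3,-4.4,0,0,1.22,1],[-34.7,-28.3,-4.4,0,0,1.22,1],[-34.7,-28.3,-4.4,0,0,1.22,1],[-34.7,-28.3,-4.4,0,0,1.22,1],[-34.7,-28.3,-4.4,0,0,1.22,1],[-34.7,-28.3,-4.4,0,0,1.22,1]]}}

```text
clock: 0.93
eef_pos: [0.4001, 0.3044, 0.2964]
orientation: [0.663, 0.748, -0.001, 0.0]
force: [1.0, 0.8, 0.3]
grip_width: 0.0853
```

```bash
python3 -c "
from h import *
goto([.47,-.11,.28],1.617-np.pi+.5)"
```

```text
clk 0.93 pos [0.4001 0.3044 0.2964] yawy 0.1204 w 0.0853 q [ 0.43 -0.14  1.88 -0.    1.4   0.3 ] F [1.  0.8 0.3] T [-0.02 -0.    0.01]
d cm [-41.98   1.96   1.7 ] rv [-1.000e-04  2.100e-03  1.145e+00]
```

>>> {"method": "move_arm", "body": {"commands": [[-42,2,1.7,0,0,1.15,1],[-42,2,1.7,0,0,1.15,1],[-42,2,1.7,0,0,1.15,1],[-42,2,1.7,0,0,1.15,1],[-42,2,1.7,0,0,1.15,1],[-42,2,1.7,0,0,1.15,1],[-42,2,1.7,0,0,1.15,1],[-42,2,1.7,0,0,1.15,1],[-42,2,1.7,0,0,1.15,1],[-42,2,1.7,0,0,1.15,1]]}}

```text
clock: 1.77
eef_pos: [0.469, -0.1062, 0.2799]
orientation: [0.964, 0.265, -0.001, 0.001]
force: [0.4, 0.2, -0.6]
grip_width: 0.0849
```

```bash
python3 -c "
from h import *
goto([.4997,-.3187,.18],1.617-np.pi)"
```

```text
clk 1.77 pos [ 0.469  -0.1062  0.2799] yawy -1.0347 w 0.0849 q [-0.46 -0.18  1.95 -0.    1.37  0.58] F [ 0.4  0.2 -0.6] T [0.04 0.02 0.02]
d cm [-8.2  19.83 10.02] rv [0.0012 0.0013 0.4899]
```

>>> {"method": "move_arm", "body": {"commands": [[-8.2,19.8,10,0,0,0.49,1],[-8.2,19.8,10,0,0,0.49,1],[-8.2,19.8,10,0,0,0.49,1],[-8.2,19.8,10,0,0,0.49,1],[-8.2,19.8,10,0,0,0.49,1],[-8.2,19.8,10,0,0,0.49,1],[-8.2,19.8,10,0,0,0.49,1],[-8.2,19.8,10,0,0,0.49,1],[-8.2,19.8,10,0,0,0.49,1]]}}

```text
clock: 2.52
eef_pos: [0.4994, -0.3179, 0.18]
orientation: [1.0, 0.023, -0.001, 0.0]
force: [-0.4, -0.0, -0.5]
grip_width: 0.0855
```

```bash
python3 -c "
from h import *
goto([.4997,-.3187,.099],1.617-np.pi)
p,d=cap('side','s1');cv2.imwrite('pics/s1c.png',cv2.resize(p[140:260,270:400],None,fx=5,fy=5)[:,:,::-1])"
```

```text
clk 2.52 pos [ 0.4994 -0.3179  0.18  ] yawy -1.5246 w 0.0855 q [-0.76  0.19  1.77 -0.    1.18  0.77] F [-0.4 -0.  -0.5] T [0.04 0.04 0.02]
d cm [0.04 0.07 8.1 ] rv [ 0.0007  0.0015 -0.    ]
```

View pics/s1c.png

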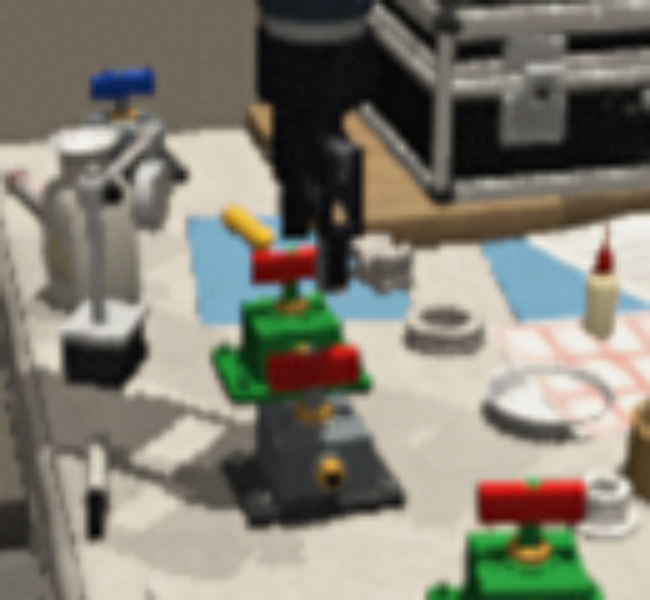

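The side crop shows the open fingers, tips around (295,235) and (335,285), above the red bar on the grey block (315,368) and straddling it front to back. I'll descend.

>>> {"method": "move_arm", "body": {"commands": [[0,0.1,3,0,0,0,1],[0,0.1,5.5,0,0,0,1],[0,0.1,7,0,0,0,1],[0,0.1,8.1,0,0,0,1],[0,0.1,8.1,0,0,0,1]]}}

```text
clock: 2.98
eef_pos: [0.4989, -0.3168, 0.0979]
orientation: [1.0, 0.024, -0.002, -0.0]
force: [-0.1, 1.0, -0.7]
grip_width: 0.0854
```

```bash
python3 -c "
from h import *
goto([.4997,-.3187,.099],1.617-np.pi)
p,d=cap('side','s2');cv2.imwrite('pics/s2c.png',cv2.resize(p[170:260,280:390],None,fx=6,fy=6)[:,:,::-1])"
```

```text
clk 2.98 pos [ 0.4989 -0.3168  0.0979] yawy -1.5224 w 0.0854 q [-0.76  0.3   1.8  -0.    1.04  0.77] F [-0.1  1.  -0.7] T [-0.01  0.01 -0.07]
d cm [ 0.07  0.19 -0.11] rv [-0.001   0.0031  0.0022]
```

View pics/s2c.png

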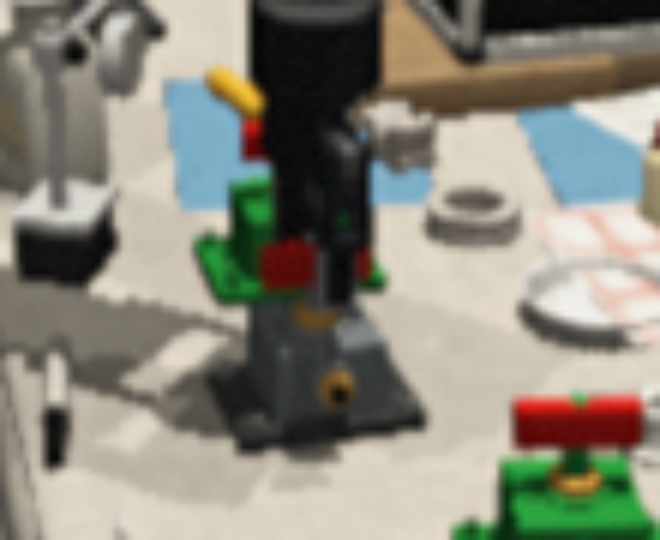

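The fingers straddle the bar, with the near finger at (335,250) in front of it. I'll close.

>>> {"method": "move_arm", "body": {"commands": [[0.1,0.2,-0.1,0,0,0,-1],[0.1,0.2,-0.1,0,0,0,-1],[0.1,0.2,-0.1,0,0,0,-1],[0.1,0.2,-0.1,0,0,0,-1],[0.1,0.2,-0.1,0,0,0,-1],[0.1,0.2,-0.1,0,0,0,-1],[0.1,0.2,-0.1,0,0,0,-1],[0.1,0.2,-0.1,0,0,0,-1]], "force": 60}}

```text
clock: 3.7
eef_pos: [0.5008, -0.3173, 0.1012]
orientation: [1.0, 0.024, -0.001, -0.002]
force: [-2.9, 11.2, 9.4]
grip_width: 0.013
```

```bash
python3 -c "
from h import *
goto([.4997,-.3187,.099],1.617-np.pi)"
```

```text
clk 3.70 pos [ 0.5008 -0.3173  0.1012] yawy -1.5226 w 0.0130 q [-0.76  0.3   1.8   0.    1.05  0.77] F [-2.9 11.2  9.4] T [1.59 0.28 0.02]
d cm [-0.12  0.13  0.21] rv [-0.0046  0.0023  0.002 ]
```

The bar is gripped at 13 mm width. Now a small feel: turn 0.08 rad clockwise from above, which is + about tool z.

>>> {"method": "move_arm", "body": {"commands": [[0,0,0,0,0,0.03,-1],[0,0,0,0,0,0.06,-1],[0,0,0,0,0,0.08,-1],[0,0,0,0,0,0.08,-1]]}}

```text
clock: 4.03
eef_pos: [0.5008, -0.3172, 0.1012]
orientation: [1.0, -0.015, -0.001, -0.002]
force: [-1.1, 1.4, 0.5]
grip_width: 0.0132
```

```bash
python3 -c "
from h import *
goto([.4997,-.3187,.099],1.617-np.pi)"
```

```text
clk 4.03 pos [ 0.5008 -0.3172  0.1012] yawy -1.6009 w 0.0132 q [-0.76  0.3   1.8   0.    1.05  0.84] F [-1.1  1.4  0.5] T [ 0.11 -0.16  0.9 ]
d cm [-0.11  0.16  0.22] rv [-0.0043  0.0028 -0.0763]
```

It resists at 0.9 N m over 0.078 rad, so that is the hard stop and clockwise is the wrong way. I'll return and feel the other way.

>>> {"method": "move_arm", "body": {"commands": [[0,0,0,0,0,-0.04,-1],[0,0,0,0,0,-0.08,-1],[0,0,0,0,0,-0.13,-1],[0,0,0,0,0,-0.18,-1],[0,0,0,0,0,-0.18,-1]]}}

```text
clock: 4.45
eef_pos: [0.5008, -0.3172, 0.1012]
orientation: [0.997, 0.075, -0.001, -0.002]
force: [-0.0, 0.4, -1.7]
grip_width: 0.0131
```

```bash
python3 -c "
from h import *
goto([.4997,-.3187,.099],-1.5226+1.047)"
```

```text
clk 4.45 pos [ 0.5008 -0.3172  0.1012] yawy -1.4208 w 0.0131 q [-0.76  0.3   1.8   0.    1.05  0.66] F [-0.   0.4 -1.7] T [-0.06 -0.07  0.1 ]
d cm [-0.13  0.13  0.22] rv [-5.400e-03 -5.000e-04 -9.452e-01]
```

Only about 0.1 N m at 0.1 rad past home, so counter-clockwise is free. I'll continue to about 60°.

>>> {"method": "move_arm", "body": {"commands": [[0,0,0,0,0,-0.08,-1],[0,0,0,0,0,-0.16,-1],[0,0,0,0,0,-0.24,-1],[0,0,0,0,0,-0.32,-1],[0,0,0,0,0,-0.4,-1],[0,0,0,0,0,-0.48,-1],[0,0,0,0,0,-0.5,-1],[0,0,0,0,0,-0.5,-1]]}}

```text
clock: 5.12
eef_pos: [0.5008, -0.3172, 0.1012]
orientation: [0.948, 0.318, -0.001, -0.003]
force: [-0.0, 1.1, -0.5]
grip_width: 0.013
```

```bash
python3 -c "
from h import *
goto([.5008,-.3172,.1012],-1.5226+1.047)"
```

```text
clk 5.12 pos [ 0.5008 -0.3172  0.1012] yawy -0.9225 w 0.0130 q [-0.76  0.3   1.8   0.    1.05  0.17] F [-0.   1.1 -0.5] T [-0.12 -0.03  0.14]
d cm [ 0. -0. -0.] rv [-0.005  -0.0018 -0.4469]
```

>>> {"method": "move_arm", "body": {"commands": [[0,0,0,0,0,-0.08,-1],[0,0,0,0,0,-0.16,-1],[0,0,0,0,0,-0.24,-1],[0,0,0,0,0,-0.32,-1],[0,0,0,0,0,-0.4,-1],[0,0,0,0,0,-0.45,-1],[0,0,0,0,0,-0.45,-1],[0,0,0,0,0,-0.45,-1]]}}

```text
clock: 5.78
eef_pos: [0.5008, -0.3172, 0.1012]
orientation: [0.854, 0.521, -0.0, -0.003]
force: [-0.9, 0.1, -0.8]
grip_width: 0.0131
```

```bash
python3 -c "
from h import *
goto([.5008,-.3172,.1012],-1.5226+1.047)
p,d=cap('side','s3');cv2.imwrite('pics/s3c.png',cv2.resize(p[170:260,280:390],None,fx=6,fy=6)[:,:,::-1])"
```

```text
clk 5.78 pos [ 0.5008 -0.3172  0.1012] yawy -0.4750 w 0.0131 q [-0.76  0.3   1.8   0.    1.05 -0.28] F [-0.9  0.1 -0.8] T [-0.14  0.01  0.06]
d cm [ 0.  0. -0.] rv [-0.0044 -0.0027  0.0006]
```

View pics/s3c.png

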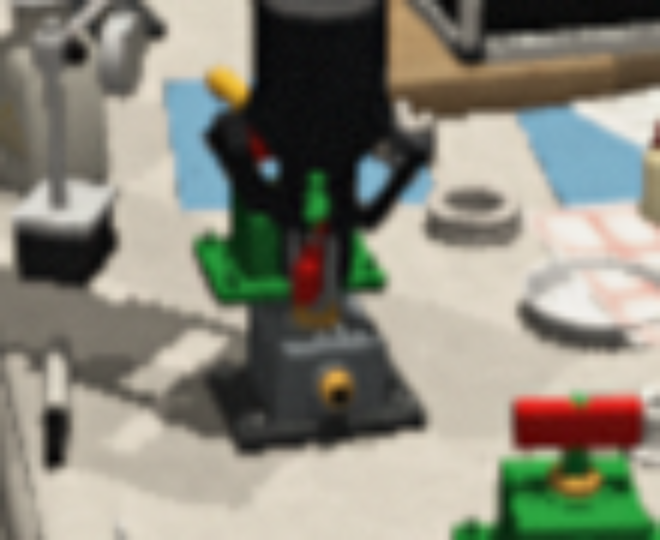

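The bar at (305,275) has turned with the jaws and is now seen end-on. I'll let go and then rise.

>>> {"method": "move_arm", "body": {"commands": [[0,0,0,0,0,0,0.6],[0,0,0,0,0,0,0.6],[0,0,0,0,0,0,0.6],[0,0,0,0,0,0,0.6],[0,0,0,0,0,0,0.6],[0,0,-2,0,0,0,0.6],[0,0,-5,0,0,0,0.6],[0,0,-9,0,0,0,0.6],[0,0,-13,0,0,0,0.6],[0,0,-16,0,0,0,0.6]]}}

```text
clock: 6.67
eef_pos: [0.5017, -0.3184, 0.265]
orientation: [0.854, 0.521, 0.0, -0.001]
force: [1.0, -0.7, 0.3]
grip_width: 0.0682
```

```bash
python3 -c "
from h import *
goto([.36,0.0,.28],-.475)"
```

```text
clk 6.67 pos [ 0.5017 -0.3184  0.265 ] yawy -0.4749 w 0.0682 q [-0.76  0.11  1.7   0.    1.34 -0.28] F [ 1.  -0.7  0.3] T [ 0.01 -0.01  0.03]
d cm [ 21.84 -27.16  -1.44] rv [-0.001  -0.0018  0.0001]
```

Next I'll move aside so the top camera can see the bar.

>>> {"method": "move_arm", "body": {"commands": [[20,-25,-1.5,0,0,0,0.6],[20,-25,-1.5,0,0,0,0.6],[20,-25,-1.5,0,0,0,0.6],[20,-25,-1.5,0,0,0,0.6],[20,-25,-1.5,0,0,0,0.6],[20,-25,-1.5,0,0,0,0.6],[20,-25,-1.5,0,0,0,0.6],[20,-25,-1.5,0,0,0,0.6],[20,-25,-1.5,0,0,0,0.6]]}}

```text
clock: 7.42
eef_pos: [0.3693, -0.0229, 0.2809]
orientation: [0.852, 0.523, 0.001, -0.001]
force: [0.2, -0.5, 0.1]
grip_width: 0.0683
```

```bash
python3 - <<'E'
from h import *
p,d=cap('top','t4'); hsv=cv2.cvtColor(p,cv2.COLOR_RGB2HSV)
goto([.36,0,.28],-.475)
def a(m,box):
    u0,v0,u1,v1=box; ys,xs=np.where(m[v0:v1,u0:u1]); W=np.array([plane('top',x+u0,y+v0,.106)[:2] for x,y in zip(xs,ys)]).astype(np.float32)
    r=cv2.minAreaRect(W); V=np.linalg.eigh(np.cov(W.T))[1][:,1]; V=V*np.sign(V[0]); print(len(xs),r,np.degrees(np.arctan2(V[1],V[0])))
a((((hsv[...,0]<8)|(hsv[...,0]>172))&(hsv[...,1]>110)&(hsv[...,2]>60)),(355,183,390,216))
a((abs(hsv[...,0].astype(int)-112)<10)&(hsv[...,1]>140)&(hsv[...,2]>70),(178,198,212,232))
cv2.imwrite('pics/t4c.png',cv2.resize(p[150:270,170:390],None,fx=3.5,fy=3.5,interpolation=cv2.INTER_CUBIC)[:,:,::-1])
E
```

```text
clk 7.47 pos [ 0.3703 -0.0246  0.281 ] yawy -0.4714 w 0.0684 q [-0.38 -0.51  2.19  0.    1.46  0.1 ] F [ 0.1 -0.   0.1] T [0.01 0.03 0.  ]
d cm [ 1.73 -2.03  0.1 ] rv [ 0.0013 -0.002   0.0036]
73 ((0.49991169571876526, -0.31873974204063416), (0.06306859850883484, 0.015534589067101479), 63.819271087646484) 63.39240979879091
69 ((0.4602576494216919, 0.3327038884162903), (0.06141119822859764, 0.015297814272344112), 8.089356422424316) 7.09514312559826
```

View pics/t4c.png

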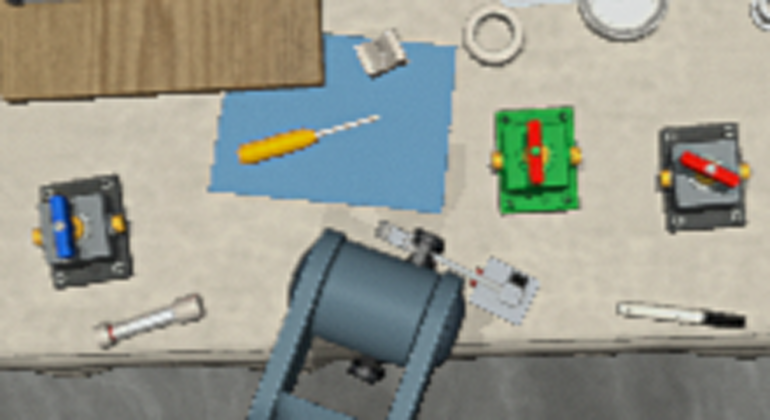

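The picture shows the red bar at (710,168) turned counter-clockwise, from 2.7° to 63.8°, which is about 61°. The blue bar at (62,226) reads exactly as before. The arm is clear, so I'll hand in.

```bash
python3 -c "
from cell import manip
print(manip.job_done())"
```

```text
the job is handed in; nothing more can be done
None
```

I backed the red T-bar off by about 60° counter-clockwise from above, let go of it and moved the arm clear. The job was handed in at about 7.5 s on the robot's clock.

- **Which way it gives:** turned clockwise, it came up hard, with 0.9 N m of resistance at 0.08 rad. Counter-clockwise it turned evenly with only about 0.1 N m measured, so it is an ordinary right-hand thread.
- **How far it turned:** the tool angle showed 60.0° while gripped. The top camera afterwards showed about 61°, from 2.7° to 63.8°.
- **Blue T-bar and green look-alikes:** the blue bar's measured position and angle in the top camera are the same as before. I did not touch it or any of the green blocks.
- **Forces and clearance:** the highest wrist force in the readings was about 15 N, while closing on the bar. After release the force was near zero, with the gripper 0.28 m above the table.
- **One oddity:** the small torque reading in the free direction (+0.06 to +0.14 N m) had the opposite sign from what friction should give. I took it as sensor offset, since the camera confirmed the turn.

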